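Clear the draining rack at the coffee bar

TASK

Clear the sloping draining rack: stand the amber glass tumbler upright in the wooden tray where another tumbler already stands, and the steel cup upright in the black tray where another steel cup already stands. The tumbler is thin glass, so grip it lightly and set it down softly, without dropping or knocking it. Leave everything else on the counter where it is.

Things in the scene. Friction and masses are not known exactly. Their poses are not given: they have to be found in the camera images.
- tumbler: amber glass tumbler on the rack, a straight open cylinder 52 mm wide, 85 mm tall, wall 3 mm, about 0.12 kg. Origin: centre of its underside; z along its axis to the open mouth (at the start leaning 30 degrees from vertical, mouth away from the robot). It cracks when squeezed with more than 15 N by each finger (30 N for both), knocked with more than 30 N, or let fall more than 8 mm.
- steel_cup: brushed steel cup on the rack, a straight open cylinder 52 mm in diameter and 75 mm tall with a thin dark band, wall 3 mm, about 0.11 kg. Origin: centre of its underside; z axis along its axis to the open mouth (leaning 30 degrees at the start). Not delicate.
- rack: fixed aluminium and black draining rack, 310 mm wide (y), 120 mm deep, its board sloping 30 degrees down away from the robot (to +x). Tumbler and cup stand square on the board, 160 mm apart along y, in either order, undersides centred at x +16, z 46 mm, each against a ledge 26 mm high on the low side and between 8 mm high ribs 64 mm apart. Origin: centre of its underside on the counter; z up.
- wood_tray: fixed open wooden tray, 250 (x) by 150 (y) by 20 mm tall, wall and floor 6 mm thick. Origin: centre of its underside on the counter; z up. Its half nearer the robot (its -x) holds the second tumbler; its +x half is free. It may be left or right of the rack.
- black_tray: fixed open black plastic tray, 250 (x) by 150 (y) by 20 mm tall, wall and floor 6 mm thick. Origin: centre of its underside on the counter; z up. Its half nearer the robot (its -x) holds the second steel cup; its +x half is free. It may be left or right of the rack.
- tumbler_done: second tumbler, the same as the first, standing upright in the wooden tray: to be left alone. Origin: centre of its underside.
- steel_cup_done: second steel cup, the same as the first, standing upright in the black tray: to be left alone. Origin: centre of its underside.
- portafilter: steel portafilter lying on the counter in front of the rack: round head 66 mm in diameter and 30 mm high, black handle along its x reaching 190 mm from the head's centre, 32 mm high. Origin: under the head's centre. Leave alone.
- tamper: dark steel coffee tamper standing on the counter, 58 mm in diameter, 86 mm tall. Origin: centre of its underside. Leave alone.
- milk_jug: steel milk jug with a handle, 90 mm in diameter, 110 mm tall, behind the rack. Origin: centre of its underside. Leave alone.
- espresso_cup: white espresso cup with a handle, 64 mm in diameter, 60 mm tall. Origin: centre of its underside. Leave alone.

How it is judged (in metres and radians):
At the end, for the whole second after the job is handed in: Tumbler in the wooden tray, steel cup in the black tray: each upright within 7 degrees, its underside on the tray floor (origin under 12 mm above the counter) inside the walls (within 100 mm of the tray's centre along its x, 52 mm along y), both released and at rest (x of tumbler in the frame of wood_tray between -0.1 and 0.1 m and y of tumbler in the frame of wood_tray between -0.052 and 0.052 m and z of tumbler in the frame of wood_tray below 0.012 m and angle between each of tumbler, steel_cup's own z axis and vertical below 0.12 rad and linear speed of each of tumbler, steel_cup below 0.02 m/s and angular speed of each of tumbler, steel_cup below 0.2 rad/s and x of steel_cup in the frame of black_tray between -0.1 and 0.1 m and y of steel_cup in the frame of black_tray between -0.052 and 0.052 m and z of steel_cup in the frame of black_tray below 0.012 m); the robot touches nothing.
It fails at once if the tumbler is gripped too hard: the two fingers together press on it with more than 30 N (15 N each) (contact force between the fingers and tumbler above 30 N).
It fails at once if the tumbler is knocked: more than 30 N in all between it and anything it touches (contact force between tumbler and anything else above 30 N).
It fails at once if the tumbler is dropped: it moves faster than 0.4 m/s with no finger on it (a fall of about 8 mm) (contact force between the fingers and tumbler below 0.1 N and linear speed of tumbler above 0.4 m/s).
It fails at once if another thing on the counter or in a tray is moved by more than 40 mm (distance of any of tumbler_done, steel_cup_done, portafilter, tamper, milk_jug, espresso_cup from where it was at the start of the episode above 0.04 m).
It also fails if it takes over 64 s, if anything falls off the work surface, if the arm or the gripper's body presses on something with over 40 N, if the wrist force passes 120 N, or if a joint passes its speed limit or range.

ROBOT

A 6-joint arm with a two-finger parallel gripper is mounted at the origin on the work surface. World frame = base frame: x ahead of the robot, y to its left, z up, the work surface at z = 0. Lengths are in mm, angles in rad, forces in N, time in s.
With the tool pointing down it reaches from about 350 to 875 mm from the base axis. Payload 4.2 kg.
Tool frame: the origin (TCP) lies midway between the tips of the shut fingers; the grasp point (between the pads) lies 19 mm behind it; z points along the fingers, y is the line along which they close (so a half turn about z gives the same grasp; the last joint's range is limited). The gripper opens to 87 mm and grips with 3 to 60 N. Pads are 19 mm wide; open, the fingers measure 117 mm over their backs; the gripper's body (75 mm by 190 mm) begins 51 mm behind the grasp point.
Start: joints at [1.362, 0.385, 0.008, 0, -1.194, -0.259], TCP at [281.794, 557.845, 222.55] pointing down, gripper open.
Joint ranges: [-3.14, 3.14], [-1.21, 2.06], [-1.07, 1.41], [-3.16, 2.05], [-2.99, -0.16], [-3.1, 3.1]. Speed limits (rad/s): [2.79, 2.79, 3.14, 3.14, 3.14, 3.14].

INTERFACE

Orientations are given as a rotation vector (axis times angle).
In Python, from bench import ctrl gives the robot as it stands.
- The arm moves only by the tool servo_tool, never from a script. Its argument "increments" is a list that holds one entry, the list of rows, each a list of 7 numbers: the shift along the tool's x, y, z in cm, then the turn, a rotation vector about the tool's x, y, z in degrees, then the opening, from -1 (shut) to 1 (fully open). A call has 1 to 10 rows; each row shifts and turns the commanded pose from where the row before left it, along the tool's axes as they then stand; what a row does not reach is not made up. A row lasts 1/10 s, in which the tool goes at most 50 mm and 8.59 degrees, less where a joint would pass 70% of its speed; a pose out of reach is approached as far as the arm can. A call is refused whole if a number of a shift passes 5 or a number of a turn 8.59, either way. A call with a gripper value outside its range is refused whole. The fingers move at their own pace and stop on an object; "newtons" is the grip in N (left out, the last holds). Time passes only in rows, so rows that do not move let the fingers close. It gives the time, the measured TCP pose, the force, the opening and the grip force at its end, in the units of the state.
- ctrl.sense(): the state, without advancing time (a new reading comes with each control period).
- ctrl.read_camera(name): name is "side" or "top"; returns the picture (420x560x3 uint8, red, green, blue); there is no depth.
- ctrl.calibration(name): a dict with "K" (3x3 intrinsics, pixels), "k1" (the pictures are not rectified: a ray, as slopes to the right and down, at radius r is drawn at 1 + k1 r^2 times it, then the intrinsics apply), "rvec" (rotation vector, rad) and "tvec" (3), from world to camera coordinates, as OpenCV has them. Camera axes: x right, y down, z forward; pixel columns grow to the right and rows downward; lengths in mm; the calibration is good to about 2 mm. A picture is of the moment at which its call begins. calibration takes no time and is no camera call.
- ctrl.hand_in(): hands the job in; it is judged then, once.
The state is a dict: "time_s": time; "qpos": joint angles; "joint_vel": joint speeds; "joint_torque": joint torques, N m; "eef_pos": TCP position; "orientation": TCP orientation; "force": force on the tool from outside, world axes, zero at the start; "torque": the same for the moment, N m; "grip_width": finger opening in mm; "grip_force": force on a finger pad.
Only numpy, scipy, OpenCV 4.12 (cv2) and the standard library are available. Lean on these libraries where they do the work, as an engineer would, in place of code of your own. Each camera call takes 0.05 s, during which the arm holds its last target. There are 200 camera calls.

## Working session

There is one attempt and no reset: what is moved stays moved. The work goes in short steps, Python scripts to look and compute and a tool call to move; the robot and the scene stay as the last step left them, time stands still between calls to the robot, and variables do not carry over. Pictures are saved under pics/ and viewed, at most 10 in all, crops included, and the job is handed in when it is done.

Besides the shell and the picture viewer there is one more tool, called after "Request:" as name(argument=value, ...), one argument or row to a line, values as JSON. servo_tool: Moves the arm, as the interface text tells. Its arguments: {"type":"object","properties":{"increments":{"type":"array","items":{"type":"array","items":{"type":"array","items":{"type":"number"}}}},"newtons":{"type":"number"}},"required":["increments"]}

```bash
mkdir -p pics; ls; python3 - <<'E'
from bench import ctrl
import cv2
for n in("side","top"):
    im=ctrl.read_camera(n); cv2.imwrite(f"pics/{n}0.png",im[:,:,::-1]); print(n,ctrl.calibration(n))
print(ctrl.sense())
E
```

```text
pics
side {'K': array([[489.04829035,   0.        , 279.59162952],
       [  0.        , 489.04829035, 203.81697973],
       [  0.        ,   0.        ,   1.        ]]), 'k1': -0.1091547724941949, 'rvec': array([ 2.23711298, -0.09892283,  0.03358378]), 'tvec': array([-573.77456077,   45.27698776, 1267.40829845])}
top {'K': array([[520.38734012,   0.        , 271.78887538],
       [  0.        , 520.38734012, 208.36812827],
       [  0.        ,   0.        ,   1.        ]]), 'k1': -0.06695942230314307, 'rvec': array([ 2.17695866, -2.20513085,  0.07052307]), 'tvec': array([ -34.72355872,  553.28088018, 1394.7856924 ])}
{'time_s': 0.1, 'qpos': array([ 1.36165238e+00,  3.85462004e-01,  6.78075914e-03, -4.37628239e-04,
       -1.19397552e+00, -2.58590836e-01]), 'joint_vel': array([ 0.00022207, -0.00257634,  0.00364522,  0.00240572, -0.00076078,
        0.00048696]), 'joint_torque': array([-1.47216042e-04, -3.91687489e+01,  1.87936127e+01,  4.23192099e+00,
        1.34420747e-02, -6.97185192e-05]), 'eef_pos': array([281.54085842, 557.4081838 , 221.58639293]), 'orientation': array([ 3.05419265e+00, -7.27850098e-01, -5.66183187e-04]), 'force': array([-0.07759407, -0.59821563, -0.24130912]), 'torque': array([-0.0127319 , -0.04042047,  0.01361617]), 'grip_force': 0.0, 'grip_width': 87.06098129359908}
```

View pics/side0.png

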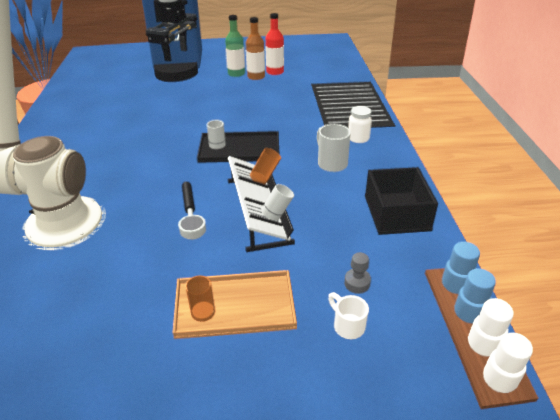

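View pics/top0.png

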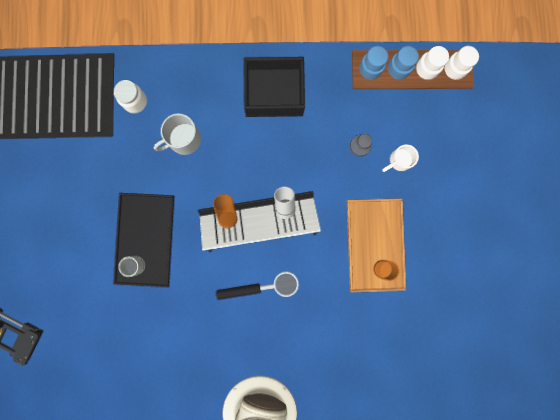

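The side view shows the black tray at (238,147), the rack at (262,200) with the tumbler at (265,165) and the cup at (278,200), and the wood tray at (235,302). In the top view the black tray is at (144,240), the tumbler at (226,211), the cup at (285,201) and the wood tray at (376,245). The tumbler is on the black tray's side of the rack, so the two paths cross.

```bash
cat > h.py <<'E'
import numpy as np, cv2
from bench import ctrl
def cam(n):
    c=ctrl.calibration(n); K=np.array(c["K"]);R=cv2.Rodrigues(np.array(c["rvec"]))[0];t=np.array(c["tvec"]).ravel()
    return K,np.array([c["k1"],0,0,0.]),R,t
def ray(n,uv):
    K,d,R,t=cam(n)
    p=cv2.undistortPoints(np.array(uv,float).reshape(-1,1,2),K,d).reshape(-1,2)
    v=np.c_[p,np.ones(len(p))]@R
    return -R.T@t, v/np.linalg.norm(v,axis=1)[:,None]
def plane(n,uv,z):
    o,v=ray(n,uv); return o+v*((z-o[2])/v[:,2])[:,None]
def tri(a,b):  # top pixel, side pixel -> point, gap
    o1,v1=ray("top",[a]);o2,v2=ray("side",[b]);v1=v1[0];v2=v2[0]
    s=np.linalg.lstsq(np.c_[v1,-v2],o2-o1,rcond=None)[0]
    p=o1+s[0]*v1;q=o2+s[1]*v2
    return (p+q)/2,np.linalg.norm(p-q)
def proj(n,P):
    K,d,R,t=cam(n); return cv2.projectPoints(np.array(P,float).reshape(-1,1,3),cv2.Rodrigues(R)[0],t,K,d)[0].reshape(-1,2)
E
python3 - <<'E'
from h import *
t=cv2.imread("pics/top0.png");s=cv2.imread("pics/side0.png")
a=cv2.resize(t[183:258,195:325],None,fx=4,fy=4,interpolation=cv2.INTER_CUBIC)
b=cv2.resize(s[130:255,225:295],None,fx=4,fy=4,interpolation=cv2.INTER_CUBIC)
c=np.zeros((500,800,3),np.uint8);c[:300,:520]=a;c[:,520:]=b;cv2.imwrite("pics/crop.png",c)
for n,im in(("top",t),("side",s)):
    h=cv2.cvtColor(im,cv2.COLOR_BGR2HSV)
    for nm,lo,hi,ar in(("amber",(5,190,60),(16,255,255),60),("wood",(8,70,120),(25,255,255),2000),("nonblue",None,None,800),("black",(0,0,0),(179,255,45),800)):
        m=cv2.inRange(h,lo,hi) if lo else 255-cv2.inRange(h,(100,120,40),(125,255,255))
        for q in cv2.findContours(m,cv2.RETR_EXTERNAL,cv2.CHAIN_APPROX_NONE)[0]:
            if ar<cv2.contourArea(q)<12000:
                x,y,w,hh=cv2.boundingRect(q)
                if y<70: continue
                print(n,nm,cv2.contourArea(q),(x,y,w,hh),cv2.boxPoints(cv2.minAreaRect(q)).round(1).tolist())
E
```

```text
top amber 158.0 (374, 261, 25, 18) [[374.0, 261.0], [398.0, 261.0], [398.0, 278.0], [374.0, 278.0]]
top amber 307.0 (215, 203, 21, 24) [[214.10000610351562, 208.3000030517578], [232.10000610351562, 202.3000030517578], [238.89999389648438, 222.6999969482422], [220.89999389648438, 228.6999969482422]]
top wood 4962.5 (347, 199, 59, 93) [[346.5, 199.60000610351562], [402.1000061035156, 197.60000610351562], [405.3999938964844, 289.6000061035156], [349.70001220703125, 291.6000061035156]]
top nonblue 2628.0 (222, 376, 75, 44) [[222.0, 376.0], [296.0, 376.0], [296.0, 419.0], [222.0, 419.0]]
top nonblue 1270.5 (0, 309, 43, 57) [[-18.200000762939453, 345.3999938964844], [0.20000000298023224, 308.6000061035156], [43.0, 330.0], [24.600000381469727, 366.79998779296875]]
top nonblue 916.5 (216, 271, 83, 28) [[215.3000030517578, 273.1000061035156], [297.70001220703125, 270.5], [298.5, 295.70001220703125], [216.10000610351562, 298.29998779296875]]
top nonblue 5172.5 (346, 198, 60, 95) [[345.6000061035156, 199.10000610351562], [402.6000061035156, 196.89999389648438], [406.1000061035156, 290.600006103
[... 1602 characters left out ...]
48438], [434.8999938964844, 165.6999969482422], [438.70001220703125, 230.39999389648438], [367.20001220703125, 234.60000610351562]]
side nonblue 6443.0 (197, 119, 98, 133) [[188.10000610351562, 125.30000305175781], [270.29998779296875, 103.69999694824219], [306.0, 239.8000030517578], [223.8000030517578, 261.3999938964844]]
side nonblue 4477.5 (311, 82, 84, 90) [[310.8999938964844, 84.0], [389.8999938964844, 77.0999984741211], [397.70001220703125, 165.89999389648438], [318.70001220703125, 172.8000030517578]]
side black 2980.5 (366, 169, 71, 65) [[364.3999938964844, 171.1999969482422], [433.70001220703125, 166.8000030517578], [437.6000061035156, 229.60000610351562], [368.3999938964844, 234.0]]
```

View pics/crop.png

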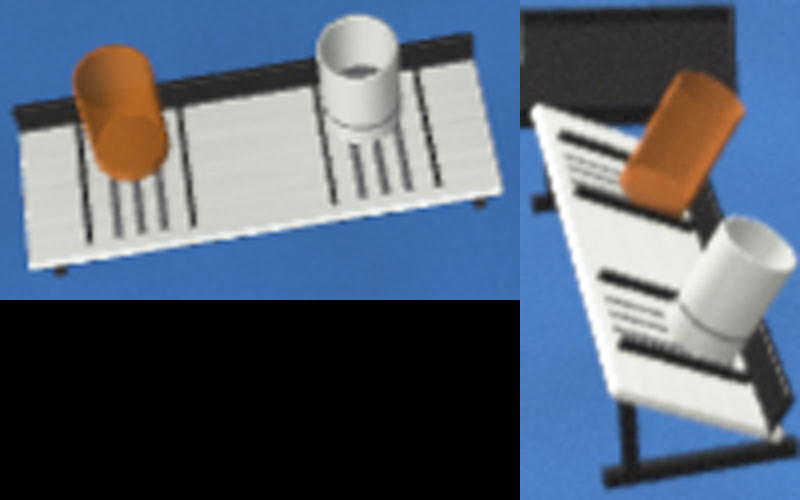

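The crop gives the upper corners of the rack at (29,268) and (502,192) in the top part, and (535,105) and (612,393) in the side part. The mouth centres are at about (114,75) and (712,92) for the tumbler, and (357,48) and (757,244) for the cup.

```bash
python3 - <<'E'
from h import *
np.set_printoptions(precision=1,suppress=True)
T=lambda u,v:((u+.5)/4-.5+195,(v+.5)/4-.5+183)
S=lambda u,v:((u-520+.5)/4-.5+225,(v+.5)/4-.5+130)
P={}
for n,a,b in(("edgeL",(29,268),(535,105)),("edgeR",(502,192),(612,393)),("tumMouth",(114,75),(712,92)),("tumBase",(135,147),(655,197)),("cupMouth",(357,48),(757,244)),("ledgeR",(473,35),(794,400))):
    P[n],g=tri(T(*a),S(*b)); print(n,P[n],"gap",round(g,1))
d=P["edgeL"]-P["edgeR"];m=(P["edgeL"]+P["edgeR"])/2
yaw=np.arctan2(-d[0],d[1]);print("len",np.linalg.norm(d),"rack yaw deg",np.degrees(yaw),"mid",m)
ex=np.array([np.cos(yaw),np.sin(yaw),0]);ey=np.array([-ex[1],ex[0],0])
# text model check
c0=m-ex*(-60*1) ; print("rack centre if edge at -60/-52:",m+60*ex,m+52*ex)
ax=ex*.5+np.array([0,0,.866])
for n,h in(("tumMouth",85),("cupMouth",75)):
    b=P[n]-ax*h; print(n,"base est",b,"in rack from mid:",(b-m)@ex,(b-m)@ey)
# trays: corner rims z=20
for n,c in(("wood",[(347,200),(402.5,199),(405.5,290.5),(350,292)]),("black",[(119.5,193),(173.8,195.5),(168.5,286.5),(113.5,283.5)])):
    q=plane("top",c,20); print(n,"\n",q,q.mean(0))
# wood tray corners side minAreaRect not exact
for n,hh in(("tumbler_done",85),("cup_done",75)): pass
print("wood side",plane("side",[(178,277),(292,270.5),(296.5,327),(173.5,335)],20))
E
```

```text
edgeL [445.2 139.9  83. ] gap 1.5
edgeR [ 489.5 -165.9   80.8] gap 0.1
tumMouth [565.4  80.5 123.3] gap 0.0
tumBase [523.9  73.9  46. ] gap 1.4
cupMouth [581.4 -72.7 111. ] gap 0.3
ledgeR [ 595.  -151.2   53.7] gap 1.5
len 309.05127251827207 rack yaw deg 8.244667492651987 mid [467.4 -13.   81.9]
rack centre if edge at -60/-52: [526.8  -4.4  81.9] [518.8  -5.5  81.9]
tumMouth base est [523.3  74.4  49.7] in rack from mid: 67.88462752299569 78.43837390548619
cupMouth base est [544.3 -78.1  46.1] in rack from mid: 66.74575730358308 -75.4256090328582
wood 
 [[ 572.8 -246.3   20. ]
 [ 573.6 -398.2   20. ]
 [ 325.9 -399.9   20. ]
 [ 324.5 -249.3   20. ]] [ 449.2 -323.4   20. ]
black 
 [[599.9 372.9  20. ]
 [591.1 224.   20. ]
 [345.4 239.   20. ]
 [354.6 388.6  20. ]] [472.7 306.1  20. ]
wood side [[ 328.4 -247.9   20. ]
 [ 583.  -250.6   20. ]
 [ 575.9 -406.9   20. ]
 [ 331.  -405.8   20. ]]
```

```bash
cat >> h.py <<'E'
from scipy.spatial.transform import Rotation as Ro
def go(p,yaw,tilt=0):
    "shift in tool axes (cm; before and after turning) and turn (deg, tool axes) from here to TCP p, tool x at yaw, leaning tilt"
    s=ctrl.sense();R=Ro.from_rotvec(s["orientation"])
    W=Ro.from_euler("ZXY",[yaw,180,-tilt],degrees=True)
    d=np.array(p)-s["eef_pos"]
    np.set_printoptions(precision=2,suppress=True)
    print("t",s["time_s"],"pos",s["eef_pos"],"turn",np.degrees((R.inv()*W).as_rotvec()),"shift now",R.inv().apply(d)/10,"shift turned",W.inv().apply(d)/10,"F",s["force"],"w",s["grip_width"],s["grip_force"])
    print("toolz",R.apply([0,0,1]))
E
python3 -c "
from h import *
go([611,-69,163],8.2,30)
go([611,-69,280],8.2,0)
for n,px,z in(('tumbler_done',(384,268),46),('cup_done',(131,266),40),('tamper',(363,141),80),('esp',(405,158),60),('jug',(182,134),110)): print(n,plane('top',[px],z))"
```

```text
t 0.1 pos [281.54 557.41 221.59] turn [ -9.06 -29.02 -34.22] shift now [57.66 41.04  5.94] shift turned [23.43 66.7  -6.76] F [-0.08 -0.6  -0.24] w 87.06098129359908 0.0
toolz [-0. -0. -1.]
t 0.1 pos [281.54 557.41 221.59] turn [  0.11   0.03 -35.01] shift now [57.66 41.06 -5.76] shift turned [23.67 66.7  -5.84] F [-0.08 -0.6  -0.24] w 87.06098129359908 0.0
toolz [-0. -0. -1.]
tumbler_done [[ 388.83 -337.13   46.  ]]
cup_done [[402.3 335.4  40. ]]
tamper [[ 722.85 -283.15   80.  ]]
esp [[ 679.91 -397.99   60.  ]]
jug [[741.1  186.26 110.  ]]
```

Request:
servo_tool(
  increments=[
    [[0,0,-1.2,0,0,-7,1],[0,0,-1.2,0,0,-7,1],[0,0,-1.2,0,0,-7,1],[0,0,-1.2,0,0,-7,1],[0,0,-1.2,0,0,-7,1],[1.2,3.3,0,0,0,0,1],[1.2,3.3,0,0,0,0,1],[1.2,3.3,0,0,0,0,1],[1.2,3.3,0,0,0,0,1],[1.2,3.3,0,0,0,0,1]],
  ],
  newtons=8,
)

```text
time_s: 1.1
eef_pos: [365.0, 401.6, 282.1]
orientation: [3.133, 0.225, -0.001]
force: [-0.2, -0.0, -0.5]
grip_width: 87.0
grip_force: 0.0
```

Request:
servo_tool(
  increments=[
    [[1.2,3.3,0,0,0,0,1],[1.2,3.3,0,0,0,0,1],[1.2,3.3,0,0,0,0,1],[1.2,3.3,0,0,0,0,1],[1.2,3.3,0,0,0,0,1],[1.2,3.3,0,0,0,0,1],[1.2,3.3,0,0,0,0,1],[1.2,3.3,0,0,0,0,1],[1.2,3.3,0,0,0,0,1],[1.2,3.3,0,0,0,0,1]],
  ],
)

```text
time_s: 2.1
eef_pos: [530.7, 92.2, 282.2]
orientation: [3.134, 0.225, -0.001]
force: [0.5, 0.8, 0.2]
grip_width: 86.9
grip_force: 0.0
```

Request:
servo_tool(
  increments=[
    [[1.1,3.4,0,0,0,0,1],[1.1,3.4,0,0,0,0,1],[1.1,3.4,0,0,0,0,1],[1.1,3.4,0,0,0,0,1],[1.1,3.4,0,0,0,0,1],[0,0,0,0,-6,0,1],[0,0,0,0,-6,0,1],[0,0,0,0,-6,0,1],[0,0,0,0,-6,0,1],[0,0,0,0,-6,0,1]],
  ],
)

```text
time_s: 3.1
eef_pos: [609.3, -66.9, 282.3]
orientation: [2.99, 0.214, -0.808]
force: [0.5, 0.2, -0.2]
grip_width: 86.9
grip_force: 0.0
```

```bash
python3 -c "
from h import *
go([611,-69,163],8.2,30);print(ctrl.sense()['qpos'])"
```

```text
t 3.1 pos [609.29 -66.88 282.31] turn [-0.02  0.26 -0.01] shift now [ 6.13  0.24 10.24] shift turned [ 6.09  0.23 10.26] F [ 0.51  0.15 -0.16] w 86.90700439338856 0.0
toolz [-0.5  -0.07 -0.86]
[ 0.15  0.63  0.46 -0.01 -1.93  1.56]
```

Request:
servo_tool(
  increments=[
    [[1.5,0.1,2,0,0,0,1],[1.5,0.1,2,0,0,0,1],[1.5,0,2,0,0,0,1],[1.6,0,2,0,0,0,1],[0,0,2.2,0,0,0,1],[0,0,0,0,0,0,1]],
  ],
)

```text
time_s: 3.7
eef_pos: [608.7, -68.5, 160.3]
orientation: [2.989, 0.214, -0.815]
force: [0.3, 0.5, 0.8]
grip_width: 86.8
grip_force: 0.0
```

```bash
python3 -c "
from h import *
go([611,-69,163],8.2,30);go([564.2,-75.8,80.7],8.2,30)
s=ctrl.read_camera('side')[:,:,::-1];t=ctrl.read_camera('top')[:,:,::-1]
c=np.hstack([cv2.resize(i,None,fx=2.5,fy=2.5,interpolation=cv2.INTER_CUBIC) for i in(s[80:260,210:370],t[150:330,200:360])])
cv2.imwrite('pics/pre.png',c)"
```

```text
t 3.7 pos [608.73 -68.53 160.28] turn [-0.09  0.5   0.  ] shift now [ 0.05  0.08 -0.35] shift turned [ 0.05  0.08 -0.34] F [0.33 0.49 0.79] w 86.83454096750494 0.0
toolz [-0.5  -0.07 -0.86]
t 3.7 pos [608.73 -68.53 160.28] turn [-0.09  0.5   0.  ] shift now [0.15 0.1  9.15] shift turned [0.07 0.08 9.15] F [0.33 0.49 0.79] w 86.83454096750494 0.0
toolz [-0.5  -0.07 -0.86]
```

View pics/pre.png

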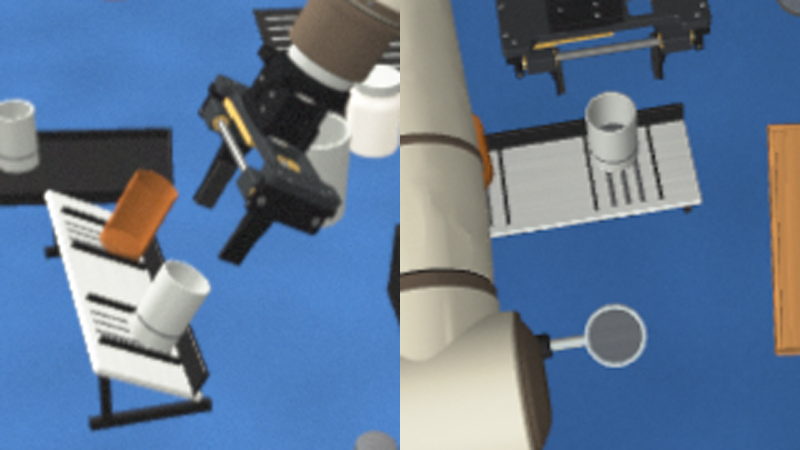

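The gripper straddles the cup's axis. In the top part the fingertips are at (560,85) and (657,70) with the cup mouth at (612,110), and the side part agrees.

Request:
servo_tool(
  increments=[
    [[0,0,1.5,0,0,0,1],[0,0.1,1.5,0,0,0,1],[0,0,1.5,0,0,0,1],[0.1,0,1.5,0,0,0,1],[0,0,1.5,0,0,0,1],[0,0,1,0,0,0,1],[0,0,0.6,0,0,0,1],[0,0,0,0,0,0,1]],
  ],
)

```text
time_s: 4.6
eef_pos: [567.3, -76.0, 84.6]
orientation: [2.992, 0.214, -0.801]
force: [-0.9, 0.1, -0.1]
grip_width: 87.4
grip_force: 0.0
```

Request:
servo_tool(
  increments=[
    [[0,0,0,0,0,0,0.2],[0,0,0,0,0,0,0.1],[0,0,0,0,0,0,0],[0,0,0,0,0,0,-0.3],[0,0,0,0,0,0,-1],[0,0,0,0,0,0,-1],[0,0,0,0,0,0,-1],[0,0,0,0,0,0,-1]],
  ],
  newtons=12,
)

```text
time_s: 5.4
eef_pos: [567.5, -75.7, 84.5]
orientation: [2.992, 0.215, -0.801]
force: [0.4, 2.0, 0.6]
grip_width: 52.6
grip_force: 12.0
```

```bash
python3 -c "
from h import *
go([564.2,-75.8,80.7],8.2,30)"
```

```text
t 5.4 pos [567.52 -75.7   84.51] turn [-0.01 -0.04  0.01] shift now [-0.1  -0.04  0.49] shift turned [-0.09 -0.04  0.49] F [0.44 1.98 0.61] w 52.55881372784031 11.994309281071764
toolz [-0.49 -0.07 -0.87]
```

Request:
servo_tool(
  increments=[
    [[0,0,-0.7,0,0,0,-1],[0,0,-1.3,0,0,0,-1],[0,0,-2,0,0,0,-1],[0,0,-2,0,0,0,-1],[0,0,-2,0,0,0,-1],[0,0,-2,0,6,0,-1],[0,0,-2,0,6,0,-1],[0,0,-2,0,6,0,-1],[0,0,-2,0,6,0,-1],[0,0,-2,0,6,0,-1]],
  ],
  newtons=20,
)

```text
time_s: 6.4
eef_pos: [637.3, -66.1, 248.8]
orientation: [3.134, 0.224, 0.006]
force: [0.4, 0.5, -1.8]
grip_width: 52.5
grip_force: 20.0
```

```bash
python3 -c "
from h import *
go([533,302,260],8.2,0)"
```

```text
t 6.4 pos [637.29 -66.09 248.8 ] turn [ 0.02 -0.22 -0.01] shift now [ -5.08 -37.92  -1.15] shift turned [ -5.07 -37.92  -1.12] F [ 0.42  0.52 -1.81] w 52.46895016967246 19.987106733606197
toolz [ 0.  0. -1.]
```

Request:
servo_tool(
  increments=[
    [[-0.4,-1.5,0,0,0,0,-1],[-0.4,-3,0,0,0,0,-1],[-0.4,-3,0,0,0,0,-1],[-0.4,-3,0,0,0,0,-1],[-0.4,-3,0,0,0,0,-1],[-0.4,-3,0,0,0,0,-1],[-0.4,-3,0,0,0,0,-1],[-0.4,-3,0,0,0,0,-1],[-0.4,-3,0,0,0,0,-1],[-0.4,-3,0,0,0,0,-1]],
  ],
)

```text
time_s: 7.4
eef_pos: [555.6, 211.8, 246.4]
orientation: [3.132, 0.225, -0.006]
force: [0.2, 0.3, -0.6]
grip_width: 52.6
grip_force: 20.0
```

Request:
servo_tool(
  increments=[
    [[-0.4,-3,0,0,0,0,-1],[-0.4,-3,0,0,0,0,-1],[-0.2,-2.5,0,0,0,0,-1],[0,-1,0,0,0,0,-1],[0,0,2,0,0,0,-1],[0,0,3,0,0,0,-1],[0,0,3,0,0,0,-1],[0,0,3,0,0,0,-1],[0,0,2,0,0,0,-1],[0,0,0,0,0,0,-1]],
  ],
)

```text
time_s: 8.4
eef_pos: [531.1, 301.0, 113.4]
orientation: [3.128, 0.222, -0.013]
force: [-0.5, 0.3, -0.0]
grip_width: 52.4
grip_force: 20.0
```

```bash
python3 -c "
from h import *
go([533,302,51],8.2,0)
s=ctrl.read_camera('side')[:,:,::-1];t=ctrl.read_camera('top')[:,:,::-1]
c=np.hstack([cv2.resize(i,None,fx=2.5,fy=2.5,interpolation=cv2.INTER_CUBIC) for i in(s[30:210,160:320],t[150:330,80:240])])
cv2.imwrite('pics/pl1.png',c)"
```

```text
t 8.4 pos [531.06 301.01 113.37] turn [ 0.31  0.52 -0.06] shift now [ 0.26 -0.11  6.23] shift turned [ 0.21 -0.07  6.24] F [-0.55  0.27 -0.01] w 52.4451391090159 19.98714589761221
toolz [-0.01 -0.01 -1.  ]
```

View pics/pl1.png

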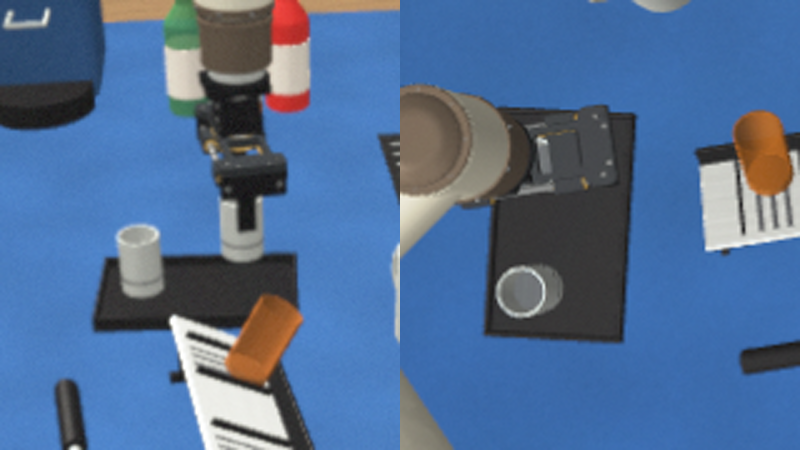

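The cup hangs upright at (242,230) in the side part, over the free half of the black tray.

Request:
servo_tool(
  increments=[
    [[0.1,0,2,0,0,0,-1],[0.1,0,1.5,0,0,0,-1],[0,0,1,0,0,0,-1],[0,0,0.7,0,0,0,-1],[0,0,0.4,0,0,0,-1],[0,0,0.2,0,0,0,-1],[0,0,0,0,0,0,-1]],
  ],
)

```text
time_s: 9.2
eef_pos: [535.6, 303.6, 60.1]
orientation: [-3.133, -0.225, -0.001]
force: [0.1, -0.3, -1.3]
grip_width: 52.4
grip_force: 20.0
```

Request:
servo_tool(
  increments=[
    [[0,0,0.2,0,0,0,-1],[0,0,0.2,0,0,0,-1],[0,0,0,0,0,0,-1]],
  ],
)

```text
time_s: 9.5
eef_pos: [535.3, 303.3, 55.6]
orientation: [3.133, 0.224, -0.0]
force: [-0.3, -0.0, -1.5]
grip_width: 52.2
grip_force: 20.0
```

Request:
servo_tool(
  increments=[
    [[0,0,0.2,0,0,0,-1],[0,0,0.1,0,0,0,-1],[0,0,0,0,0,0,-1]],
  ],
)

```text
time_s: 9.8
eef_pos: [535.3, 303.3, 52.5]
orientation: [3.133, 0.224, -0.001]
force: [0.4, -0.2, -1.6]
grip_width: 52.4
grip_force: 20.0
```

Request:
servo_tool(
  increments=[
    [[0,0,0.1,0,0,0,-1],[0,0,0.1,0,0,0,-1],[0,0,0,0,0,0,-1]],
  ],
)

```text
time_s: 10.1
eef_pos: [535.5, 303.5, 51.0]
orientation: [-3.134, -0.225, -0.0]
force: [0.0, 0.2, -0.2]
grip_width: 52.4
grip_force: 20.0
```

Request:
servo_tool(
  increments=[
    [[0,0,0,0,0,0,0.4],[0,0,0,0,0,0,0.7],[0,0,0,0,0,0,1],[0,0,0,0,0,0,1],[0,0,-1.5,0,0,0,1],[0,0,-3,0,0,0,1],[0,0,-4,0,0,0,1],[0,0,-4,0,0,0,1],[0,0,-4,0,0,0,1],[0,0,-4,0,0,0,1]],
  ],
)

```text
time_s: 11.1
eef_pos: [535.2, 303.2, 257.6]
orientation: [-3.133, -0.224, -0.0]
force: [0.0, 0.2, -0.1]
grip_width: 86.9
grip_force: 0.0
```

```bash
python3 -c "
from h import *
go([594.6,84.2,250],8.2,0)
s=ctrl.read_camera('side')[:,:,::-1];t=ctrl.read_camera('top')[:,:,::-1]
c=np.hstack([cv2.resize(i,None,fx=2.5,fy=2.5,interpolation=cv2.INTER_CUBIC) for i in(s[80:240,160:320],t[150:310,80:240])])
cv2.imwrite('pics/rel1.png',c)"
```

```text
t 11.1 pos [535.16 303.16 257.59] turn [-0.01 -0.01 -0.  ] shift now [ 2.76 22.52  0.76] shift turned [ 2.76 22.52  0.76] F [ 0.02  0.2  -0.1 ] w 86.90764177931429 0.0
toolz [ 0.  0. -1.]
```

View pics/rel1.png

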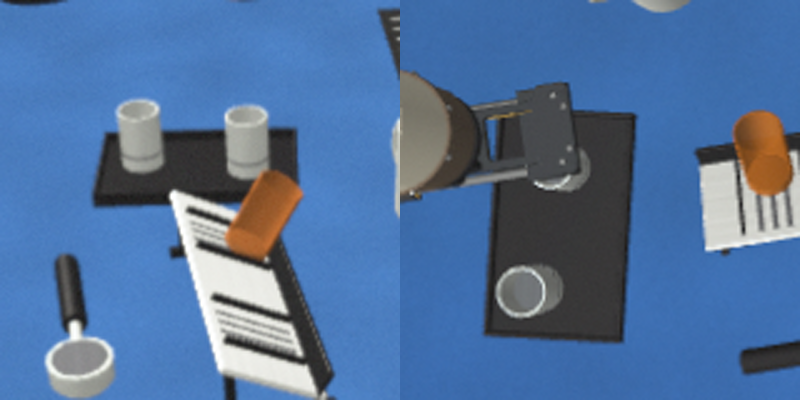

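The cup stands upright in the black tray at (247,142) in the side part, and the tumbler has not moved.

Request:
servo_tool(
  increments=[
    [[0.4,2.5,0,0,0,0,1],[0.4,3,0,0,0,0,1],[0.4,3,0,0,0,0,1],[0.4,3,0,0,0,0,1],[0.4,3,0,0,0,0,1],[0.4,3,0,0,0,0,1],[0.4,3,0,0,0,0,1],[0,2,0,0,0,0,1],[0,0,0,0,-6,0,1],[0,0,0,0,-6,0,1]],
  ],
)

```text
time_s: 12.2
eef_pos: [594.6, 83.7, 256.7]
orientation: [3.102, 0.221, -0.33]
force: [0.4, -0.7, -0.7]
grip_width: 87.3
grip_force: 0.0
```

Request:
servo_tool(
  increments=[
    [[0,0,0,0,-6,0,1],[0,0,0,0,-6,0,1],[0,0,0,0,-6,0,1],[0,0,0,0,0,0,1]],
  ],
  newtons=5,
)

```text
time_s: 12.6
eef_pos: [596.0, 85.0, 250.9]
orientation: [2.988, 0.212, -0.813]
force: [0.3, 0.4, -1.2]
grip_width: 87.2
grip_force: 0.0
```

```bash
python3 -c "
from h import *
go([594.6,84.2,171.5],8.2,30)"
```

```text
t 12.6 pos [596.01  84.97 250.91] turn [-0.02  0.43 -0.06] shift now [3.89 0.06 6.92] shift turned [3.84 0.06 6.95] F [ 0.33  0.4  -1.21] w 87.2321546479645 0.0
toolz [-0.5  -0.07 -0.86]
```

Request:
servo_tool(
  increments=[
    [[1.3,0,1.5,0,0,0,1],[1.3,0.1,2,0,0,0,1],[1.2,0,2,0,0,0,1],[0,0,1.2,0,0,0,1],[0,0,0,0,0,0,1]],
  ],
)

```text
time_s: 13.1
eef_pos: [593.2, 83.4, 177.6]
orientation: [2.99, 0.214, -0.805]
force: [-0.3, -0.3, 0.1]
grip_width: 86.9
grip_force: 0.0
```

```bash
python3 -c "
from h import *
go([546.1,77.2,86.7],8.2,30)
s=ctrl.read_camera('side')[:,:,::-1];t=ctrl.read_camera('top')[:,:,::-1]
c=np.hstack([cv2.resize(i,None,fx=4,fy=4,interpolation=cv2.INTER_CUBIC) for i in(s[90:220,230:330],t[130:260,180:280])])
cv2.imwrite('pics/pre2.png',c)"
```

```text
t 13.1 pos [593.16  83.37 177.58] turn [ 0.02  0.14 -0.01] shift now [ 0.46 -0.06 10.24] shift turned [ 0.43 -0.06 10.24] F [-0.29 -0.28  0.09] w 86.85530065514529 0.0
toolz [-0.5  -0.07 -0.86]
```

View pics/pre2.png

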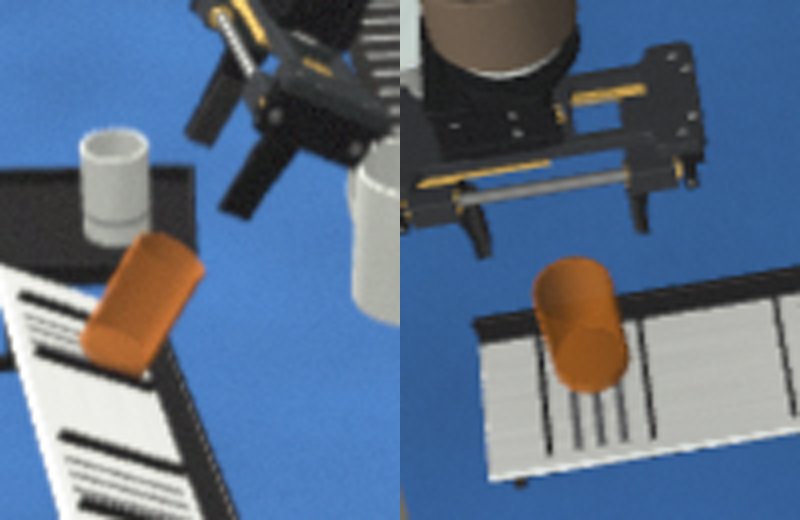

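The tumbler is lined up. In the top part the fingertips are at (485,250) and (642,228), either side of the mouth at (572,287).

Request:
servo_tool(
  increments=[
    [[0.2,0,1,0,0,0,1],[0.2,0,1.5,0,0,0,1],[0,0,1.5,0,0,0,1],[0,0,1.5,0,0,0,1],[0,0,1.5,0,0,0,1],[0,0,1.2,0,0,0,1],[0,0,1,0,0,0,1],[0,0,0.8,0,0,0,1],[0,0,0.2,0,0,0,1],[0,0,0,0,0,0,1]],
  ],
)

```text
time_s: 14.2
eef_pos: [547.8, 76.8, 88.4]
orientation: [2.992, 0.215, -0.801]
force: [-0.1, 0.4, 0.8]
grip_width: 86.7
grip_force: 0.0
```

Request:
servo_tool(
  increments=[
    [[0,0,0,0,0,0,0.7],[0,0,0,0,0,0,0.5],[0,0,0,0,0,0,0.4],[0,0,0,0,0,0,0.35],[0,0,0,0,0,0,0.3],[0,0,0,0,0,0,0.27],[0,0,0,0,0,0,0.25],[0,0,0,0,0,0,0.23]],
  ],
  newtons=4,
)

```text
time_s: 15.0
eef_pos: [547.8, 77.0, 88.5]
orientation: [2.992, 0.215, -0.801]
force: [0.0, 1.4, 0.9]
grip_width: 54.2
grip_force: 0.6
```

Request:
servo_tool(
  increments=[
    [[0,0,0,0,0,0,0.21],[0,0,0,0,0,0,0.19],[0,0,0,0,0,0,0.16],[0,0,0,0,0,0,0.1],[0,0,0,0,0,0,0],[0,0,0,0,0,0,0]],
  ],
)

```text
time_s: 15.6
eef_pos: [547.7, 76.9, 88.4]
orientation: [2.992, 0.214, -0.801]
force: [0.3, 2.6, 1.0]
grip_width: 53.0
grip_force: 4.0
```

```bash
python3 -c "
from h import *
go([546.1,77.2,86.7],8.2,30)"
```

```text
t 15.6 pos [547.74  76.93  88.41] turn [-0.01 -0.01  0.  ] shift now [-0.05 -0.05  0.23] shift turned [-0.05 -0.05  0.23] F [0.33 2.62 1.02] w 52.96935476192167 4.002406168485777
toolz [-0.49 -0.07 -0.87]
```

Request:
servo_tool(
  increments=[
    [[0,0,0,0,0,0,0],[0,0,0,0,0,0,0],[0,0,-0.2,0,0,0,0],[0,0,-0.4,0,0,0,0],[0,0,-0.6,0,0,0,0],[0,0,-0.8,0,0,0,0],[0,0,-1,0,0,0,0],[0,0,-1,0,0,0,0],[0,0,-1,0,0,0,0],[0,0,0,0,0,0,0]],
  ],
  newtons=9,
)

```text
time_s: 16.6
eef_pos: [574.0, 80.6, 133.2]
orientation: [2.993, 0.215, -0.796]
force: [0.5, 0.1, -1.0]
grip_width: 52.5
grip_force: 9.0
```

Request:
servo_tool(
  increments=[
    [[0,0,-1,0,0,0,0],[0,0,-1.5,0,0,0,0],[0,0,-1.5,0,0,0,0],[0,0,-1.5,0,4,0,0],[0,0,-1.5,0,5,0,0],[0,0,-1.5,0,5,0,0],[0,0,-1.5,0,5,0,0],[0,0,-1.5,0,5,0,0],[0,0,-1.5,0,4,0,0],[0,0,-1,0,2,0,0]],
  ],
)

```text
time_s: 17.6
eef_pos: [619.8, 87.1, 263.0]
orientation: [-3.133, -0.225, -0.005]
force: [0.2, 0.7, -1.1]
grip_width: 52.9
grip_force: 9.0
```

```bash
python3 -c "
from h import *
go([514,-324,240],8.2,0)
s=ctrl.read_camera('side')[:,:,::-1]
cv2.imwrite('pics/car.png',cv2.resize(s[60:220,190:390],None,fx=3,fy=3,interpolation=cv2.INTER_CUBIC))"
```

```text
t 17.6 pos [619.8   87.11 263.02] turn [-0.   -0.18  0.01] shift now [-16.35  39.18   2.25] shift turned [-16.34  39.18   2.3 ] F [ 0.2   0.73 -1.09] w 52.89062351711329 8.978095109287096
toolz [ 0.  0. -1.]
```

View pics/car.png

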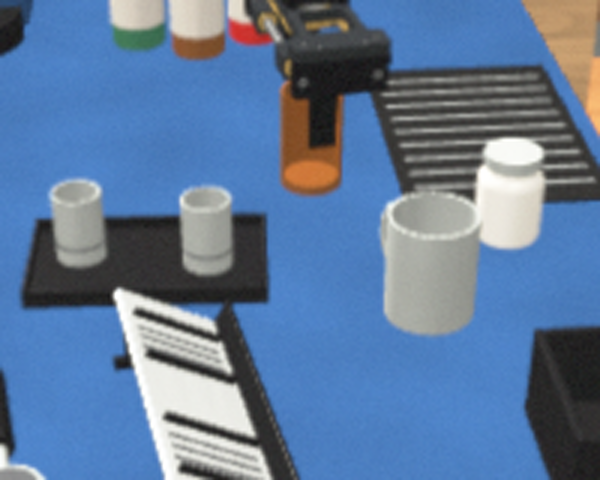

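The tumbler hangs upright at (312,135), held lightly.

Request:
servo_tool(
  increments=[
    [[-0.4,1,0,0,0,0,0],[-0.8,2,0,0,0,0,0],[-1,2.4,0,0,0,0,0],[-1,2.4,0,0,0,0,0],[-1,2.4,0,0,0,0,0],[-1,2.4,0,0,0,0,0],[-1,2.4,0,0,0,0,0],[-1,2.4,0,0,0,0,0],[-1,2.4,0,0,0,0,0],[-1,2.4,0,0,0,0,0]],
  ],
)

```text
time_s: 18.65
eef_pos: [559.5, -148.0, 259.2]
orientation: [-3.133, -0.222, 0.006]
force: [0.1, 0.5, -1.6]
grip_width: 52.8
grip_force: 9.0
```

Request:
servo_tool(
  increments=[
    [[-1,2.4,0,0,0,0,0],[-1,2.4,0,0,0,0,0],[-1,2.4,0,0,0,0,0],[-1,2.4,0,0,0,0,0],[-1,2.4,0,0,0,0,0],[-1,2.4,0,0,0,0,0],[-0.7,1.7,0,0,0,0,0],[-0.4,0.9,0,0,0,0,0],[0,0,1,0,0,0,0],[0,0,1,0,0,0,0]],
  ],
)

```text
time_s: 19.65
eef_pos: [514.4, -323.8, 239.4]
orientation: [-3.132, -0.223, 0.002]
force: [-0.7, 0.5, -2.7]
grip_width: 52.6
grip_force: 9.0
```

```bash
python3 -c "
from h import *
go([514,-324,55],8.2,0)"
```

```text
t 19.65 pos [ 514.41 -323.84  239.38] turn [-0.07  0.06 -0.05] shift now [-0.03  0.03 18.44] shift turned [-0.04  0.01 18.44] F [-0.67  0.53 -2.68] w 52.61165758924623 8.978347296797438
toolz [-0.  0. -1.]
```

Request:
servo_tool(
  increments=[
    [[0,0,1.5,0,0,0,0],[0,0,2,0,0,0,0],[0,0,2,0,0,0,0],[0,0,2,0,0,0,0],[0,0,2,0,0,0,0],[0,0,2,0,0,0,0],[0,0,1.7,0,0,0,0],[0,0,1.2,0,0,0,0],[0,0,0.8,0,0,0,0],[0,0,0.4,0,0,0,0]],
  ],
)

```text
time_s: 20.65
eef_pos: [514.7, -323.4, 84.0]
orientation: [-3.133, -0.226, 0.002]
force: [0.6, 0.0, -1.2]
grip_width: 52.4
grip_force: 9.0
```

```bash
python3 -c "
from h import *
go([514,-324,55],8.2,0)
s=ctrl.read_camera('side')[:,:,::-1];t=ctrl.read_camera('top')[:,:,::-1]
c=np.hstack([cv2.resize(i,None,fx=3,fy=3,interpolation=cv2.INTER_CUBIC) for i in(s[190:360,165:305],t[180:350,300:425])])
cv2.imwrite('pics/low.png',c)"
```

```text
t 20.65 pos [ 514.73 -323.43   83.96] turn [-0.03  0.06  0.04] shift now [-0.08  0.05  2.9 ] shift turned [-0.08  0.05  2.9 ] F [ 0.58  0.03 -1.21] w 52.43581047722529 8.978277719852485
toolz [-0.  0. -1.]
```

View pics/low.png

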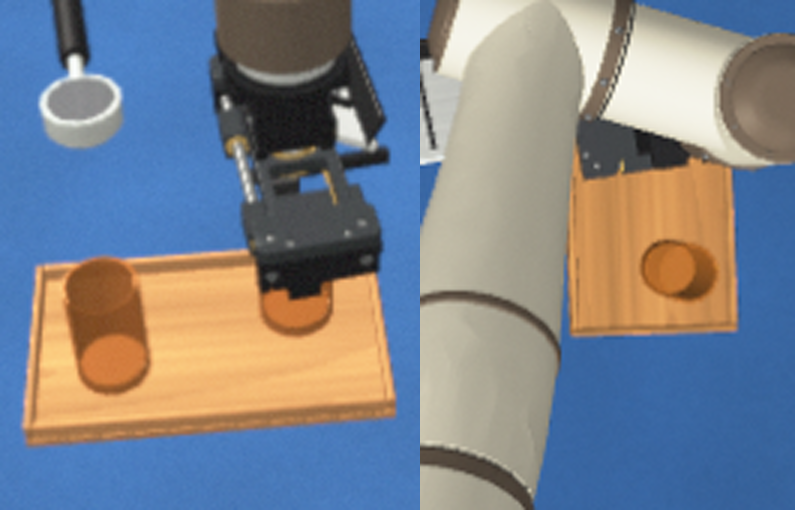

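The tumbler is over the free half of the wooden tray, with its base at (297,310) in the side part and clear of the walls.

Request:
servo_tool(
  increments=[
    [[0,0,0.7,0,0,0,0],[0,0,0.6,0,0,0,0],[0,0,0.5,0,0,0,0],[0,0,0.3,0,0,0,0],[0,0,0.2,0,0,0,0],[0,0,0,0,0,0,0]],
  ],
)

```text
time_s: 21.35
eef_pos: [514.7, -323.9, 61.6]
orientation: [-3.133, -0.224, 0.001]
force: [-0.5, 0.0, -2.0]
grip_width: 52.5
grip_force: 9.0
```

Request:
servo_tool(
  increments=[
    [[0,0,0.1,0,0,0,0],[0,0,0.1,0,0,0,0],[0,0,0.1,0,0,0,0],[0,0,0,0,0,0,0]],
  ],
)

```text
time_s: 21.75
eef_pos: [514.8, -323.9, 58.8]
orientation: [-3.133, -0.224, 0.0]
force: [0.1, 0.7, -1.0]
grip_width: 52.7
grip_force: 9.0
```

Request:
servo_tool(
  increments=[
    [[0,0,0.1,0,0,0,0],[0,0,0.1,0,0,0,0],[0,0,0,0,0,0,0]],
  ],
)

```text
time_s: 22.05
eef_pos: [514.8, -323.9, 56.7]
orientation: [-3.133, -0.224, 0.0]
force: [-1.0, 0.1, -1.8]
grip_width: 52.3
grip_force: 9.0
```

Request:
servo_tool(
  increments=[
    [[0,0,0.1,0,0,0,0],[0,0,0,0,0,0,0],[0,0,0,0,0,0,0]],
  ],
)

```text
time_s: 22.35
eef_pos: [514.9, -323.9, 55.9]
orientation: [3.134, 0.225, -0.0]
force: [0.4, 0.4, -1.4]
grip_width: 52.5
grip_force: 9.0
```

Request:
servo_tool(
  increments=[
    [[0,0,0.1,0,0,0,0],[0,0,0,0,0,0,0],[0,0,0,0,0,0,0]],
  ],
)

```text
time_s: 22.65
eef_pos: [515.1, -323.9, 55.6]
orientation: [3.133, 0.225, 0.001]
force: [-1.3, 1.4, 5.7]
grip_width: 52.3
grip_force: 9.0
```

Request:
servo_tool(
  increments=[
    [[0,0,0,0,0,0,0],[0,0,0,0,0,0,0.22],[0,0,0,0,0,0,0.26],[0,0,0,0,0,0,0.32],[0,0,0,0,0,0,0.4],[0,0,0,0,0,0,0.6],[0,0,0,0,0,0,0.8],[0,0,0,0,0,0,1],[0,0,0,0,0,0,1]],
  ],
  newtons=4,
)

```text
time_s: 23.55
eef_pos: [514.9, -324.0, 54.8]
orientation: [3.134, 0.224, 0.0]
force: [-0.0, 0.1, -0.2]
grip_width: 83.3
grip_force: 0.0
```

Request:
servo_tool(
  increments=[
    [[0,0,-1,0,0,0,1],[0,0,-1.5,0,0,0,1],[0,0,-2,0,0,0,1],[0,0,-3,0,0,0,1],[0,0,-4,0,0,0,1],[0,0,-4,0,0,0,1],[0,0,-4,0,0,0,1],[0,0,-3,0,0,0,1],[0,0,0,0,0,0,1],[0,0,0,0,0,0,1]],
  ],
)

```text
time_s: 24.55
eef_pos: [514.9, -323.8, 281.1]
orientation: [3.133, 0.224, 0.004]
force: [-0.4, -0.2, -1.7]
grip_width: 87.1
grip_force: 0.0
```

```bash
python3 -c "
from h import *
s=ctrl.read_camera('side')[:,:,::-1]
cv2.imwrite('pics/end.png',s);print(ctrl.sense()['force'],ctrl.sense()['grip_width'])"
```

```text
[ 0.48230645 -0.28360383  0.0586379 ] 87.33040902800556
```

View pics/end.png

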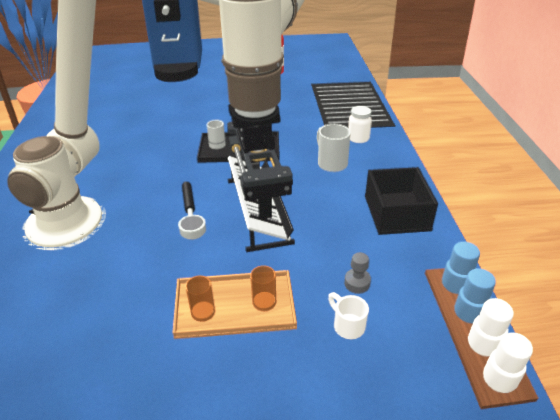

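Both tumblers stand upright in the wooden tray at (201,298) and (263,287), everything else is undisturbed, and the gripper is clear.

```bash
python3 -c "
from bench import ctrl
print(ctrl.hand_in())"
```

```text
the job is handed in; nothing more can be done
None
```

I handed the job in at about 25 s of the 64 s allowed, with the tumbler upright in the wooden tray, the steel cup upright in the black tray, and nothing else visibly moved; the hand-in gave no verdict.

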